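Seat a bronze sleeve from the parts drawer in a V-block and hold it down

ROBOT

A 6-joint arm with a two-finger parallel gripper is mounted at the origin on the work surface. World frame = base frame: x ahead of the robot, y to its left, z up, the work surface at z = 0. Lengths are in m, angles in degrees, forces in N, time in s.
With the tool pointing down it reaches from about 0.425 to 0.925 m from the base axis. Payload 12.5 kg.
Tool frame: the origin (TCP) lies between the finger pads; the fingertips stand 14 mm ahead of it and the grasp point (between the pads) lies 5 mm behind it; z points along the fingers, y is the line along which they close (so a half turn about z gives the same grasp; the last joint's range is limited). The gripper opens to 85 mm and grips with 20 to 120 N. Pads are 22 mm wide; open, the fingers measure 114 mm over their backs; the gripper's body (76 mm by 85 mm) begins 54 mm behind the grasp point. The pads swing forward as they close: fully open they stand 13 mm farther back than shut.
Start: joints at [58.579, 28.126, 89.318, -0, 62.55, -6.05], TCP at [0.268, 0.565, 0.224] pointing down, gripper open.
Joint ranges: [-177.58, 177.58], [-47.91, 125.51], [2.72, 160], [-65.01, 245.01], [3.68, 167.84], [-153.87, 153.87]. Speed limits (degrees/s): [127.2, 127.2, 159.86, 180, 180, 180].

INTERFACE

Orientations are given as a 3x3 rotation matrix whose columns are the frame's x, y, z axes.
In Python, from cell import robot gives the robot as it stands.
- The arm moves only by the shell command python3 -m pendant 'ROWS' [FORCE]. ROWS is JSON, a list of rows, each a list of 7 numbers: the turn, a rotation vector about the tool's x, y, z as a fraction of full scale, then the shift along the tool's x, y, z as a fraction of full scale, then the opening, from -1 (shut) to 1 (fully open). A call has 1 to 12 rows; each row shifts and turns the commanded pose from where the row before left it, along the tool's axes as they then stand; what a row does not reach is not made up. Full scale, the value 1, is 0.75 m for a shift and 90 degrees for a turn. A row lasts 1/8 s, in which the tool goes at most 62.5 mm and 10.7 degrees, less where a joint would pass 70% of its speed; a pose out of reach is approached as far as the arm can. A call with a number of a shift or a turn outside -1 to 1 is refused whole. A call with a gripper value outside its range is refused whole. The fingers move at their own pace and stop on an object; FORCE is the grip in N (left out, the last holds). Time passes only in rows, so rows that do not move let the fingers close. It gives the time, the measured TCP pose, the force, the opening and the grip force at its end, in the units of the state.
- robot.state(): the state, without advancing time (a new reading comes with each control period).
- robot.grab_frame(name): name is "side" or "top" or "wrist"; returns the picture (400x640x3 uint8, blue, green, red); there is no depth.
- robot.camera_model(name): a dict with "intrinsics" (3x3 intrinsics, pixels), "T" (4x4, takes a point from camera to world coordinates); the wrist camera has in their place "T_tool_cam" (4x4, takes a point from camera to tool coordinates, whose origin is the TCP and whose axes are the flange's). Camera axes: x right, y down, z forward; pixel columns grow to the right and rows downward; lengths in m; the calibration is good to about 2 mm. A picture is of the moment at which its call begins: read the wrist's pose just before it. camera_model takes no time and is no camera call.
- robot.hand_in(): hands the job in; it is judged then, once.
The state is a dict: "time_s": time; "joint_pos": joint angles; "joint_vel": joint speeds; "joint_efforts": joint torques, N m; "eef_pos": TCP position; "orientation": TCP orientation; "force": force on the tool from outside, world axes, zero at the start; "wrist_torque": the same for the moment, N m; "opening": finger opening in m; "grasp_force": force on a finger pad.
Only numpy, scipy, OpenCV 4.12 (cv2) and the standard library are available. Lean on these libraries where they do the work, as an engineer would, in place of code of your own. Each camera call takes 0.05 s, during which the arm holds its last target. There are 200 camera calls.

TASK

Pull the upper drawer of the blue steel cabinet out to its stop and leave it open, then lift out the bronze sleeve and lay it, without dropping it, lengthwise in the V of the magnetic V-block, about centred along the block. The magnet cannot hold bronze, so press the sleeve down with the gripper, firmly (10 to 20 newtons), so that it bears on both faces of the V, and finish while still holding it pressed there. Leave the other two blanks in the drawer and do not disturb the things lying on the bench.

Things in the scene. Friction and masses are not known exactly. Their poses are not given: they have to be found in the camera images.
- cabinet: Blue steel two-drawer parts cabinet, 260 deep (x) x 290 wide (y) x 150 high, fixed to the bench. Origin: middle of the lower edge of its front, at bench level. Its front with the grey drawer fronts faces its own -x; z up.
- drawer0 (a joint): Upper drawer, m pulled out along the cabinet's -x: 0 shut (starts up to 0.02 open), 0.140 at its stop; a few N of friction, stays where left. Grey front 66 high; inside floor 83 mm above the bench, walls 50 high. Three lanes along the cabinet's x between wooden strips 7 high, 80 apart, the second on the drawer's middle; a blank lies in each, near the front.
- drawer0_handle (a point): Middle of the upper drawer's handle: a round steel bar 10 mm thick and 100 long, along the cabinet's y, 40 mm in front of the drawer front and 123 mm above the bench (27 mm below the cabinet's top); it moves with the drawer. Axes parallel to the cabinet's.
- sleeve: Bronze sleeve (golden brown tube), 36 outer diameter, 80 long, 26 bore, about 0.36 kg, in one of the three lanes of the upper drawer. Origin: its centre; x is its axis (it may have rolled about x). Lying in the drawer, its axis is along the cabinet's x and 101 mm above the bench.
- steel_blank: Dark steel round blank of the same size (36 x 80), in another lane of the upper drawer; stays in the drawer. Origin at its centre, x its axis.
- white_blank: White plastic round blank of the same size (36 x 80), in another lane of the upper drawer; stays in the drawer. Origin at its centre, x its axis.
- vblock: Steel magnetic V-block, 70 long (x) x 60 wide (y), standing on a dark steel plate 180 (x) x 130 (y) x 12; fixed. Origin: underside of the plate, under the block's middle. The 90 degree V is cut in its top and runs along x: 34 wide, 17 deep, block top 72 mm above the bench, bottom of the V 55 mm. A black knob with a red bar stands 20 mm out of its -x end face.
- v_seat (a point): Middle of the V-block's length, on the line where the sleeve's axis lies when it is seated: 80.5 mm above the bench, 8.5 mm above the block's top. Axes parallel to the V-block's. The seated sleeve's highest line is 98.5 mm above the bench.
- clamp: U-shaped dark steel stirrup clamp, about 105 x 84 x 16, loose on the bench; origin at the open end of the U, underside. Leave alone.
- mallet: Black rubber mallet with wooden handle, 300 long (x), head 100 wide and 60 high; origin on the bench under its head, handle towards -x. Leave alone.
- green_bin: Green plastic parts bin with hardware, 150 x 105 x 72; origin at the centre of its underside. Leave alone.
- jar: Amber jar with red cap, 72 diameter, 85 high; origin at the centre of its underside. Leave alone.
- wrench: Flat steel wrench, 190 long (x), 8 thick; origin at the middle of its underside. Leave alone.

How it is judged:
By the outcome, as a careful person would: the job done as asked, in the order asked, and still so for the second after the job is handed in, while the arm keeps its last pose, push and grip.
It also fails if it takes over 64 s, if anything falls off the work surface, if the arm or the gripper's body presses on something with over 40 N, if the wrist force passes 120 N, or if a joint passes its speed limit or range.

## Working session

There is one attempt and no reset: what is moved stays moved. The work goes in short steps, Python scripts to look and compute and a shell command to move; the robot and the scene stay as the last step left them, time stands still between calls to the robot, and variables do not carry over. Pictures are saved under pics/ and viewed, at most 10 in all, crops included, and the job is handed in when it is done.

```bash
mkdir -p pics; python3 - <<'E'
from cell import robot
import cv2,numpy as np
for n in("top","side"):
    cv2.imwrite(f"pics/{n}0.png",robot.grab_frame(n)); m=robot.camera_model(n); print(n,np.round(m["intrinsics"],1).tolist(),np.round(m["T"],4).tolist())
s=robot.state();print({k:np.round(v,3).tolist() for k,v in s.items()}); print(np.round(robot.camera_model("wrist")["T_tool_cam"],4).tolist())
E
```

```text
top [[382.2, 0.0, 317.7], [0.0, 382.2, 202.2], [0.0, 0.0, 1.0]] [[-0.0054, -0.9915, 0.1297, 0.3485], [-0.9998, 0.0078, 0.0179, -0.065], [-0.0188, -0.1295, -0.9914, 1.2809], [0.0, 0.0, 0.0, 1.0]]
side [[464.8, 0.0, 327.7], [0.0, 464.8, 197.3], [0.0, 0.0, 1.0]] [[0.9125, -0.3269, 0.246, 0.1552], [-0.4089, -0.7085, 0.5752, -0.9232], [-0.0137, -0.6254, -0.7802, 1.2623], [0.0, 0.0, 0.0, 1.0]]
{'time_s': 0.1, 'joint_pos': [58.579, 28.159, 89.348, 0.001, 62.549, -6.05], 'joint_vel': [0.073, -0.206, -0.053, -0.003, 0.116, -0.047], 'joint_efforts': [0.003, -61.945, -26.202, -0.0, 0.003, -0.0], 'eef_pos': [0.268, 0.565, 0.224], 'orientation': [[-0.904, 0.428, -0.001], [0.428, 0.904, -0.001], [0.0, -0.001, -1.0]], 'force': [1.064, 0.293, -0.171], 'wrist_torque': [0.043, -0.04, -0.016], 'grasp_force': 0.0, 'opening': 0.085}
[[0.0003, -0.9519, -0.3064, 0.0785], [1.0, 0.0006, -0.0008, 0.0002], [0.0009, -0.3064, 0.9519, -0.1488], [0.0, 0.0, 0.0, 1.0]]
```

View pics/top0.png

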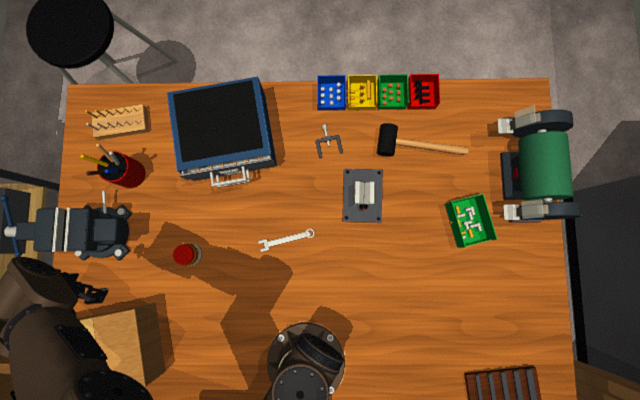

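View pics/side0.png

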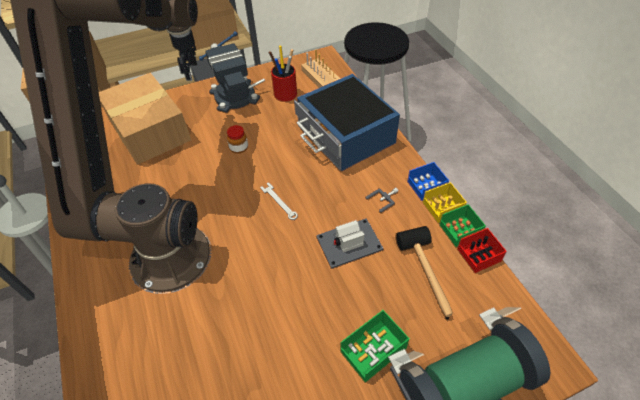

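```bash
python3 - <<'E'
import cv2,numpy as np
t=cv2.imread("pics/top0.png");s=cv2.imread("pics/side0.png")
f=lambda im,x,y,w,h:cv2.resize(im[y:y+h,x:x+w],(400,300),interpolation=cv2.INTER_CUBIC)
a=np.vstack([np.hstack([f(t,140,75,160,120),f(t,323,165,80,60)]),np.hstack([f(s,280,70,133,100),f(s,310,210,80,60)])])
cv2.imwrite("pics/comp.png",a)
E
```

```text
(no output)
```

View pics/comp.png

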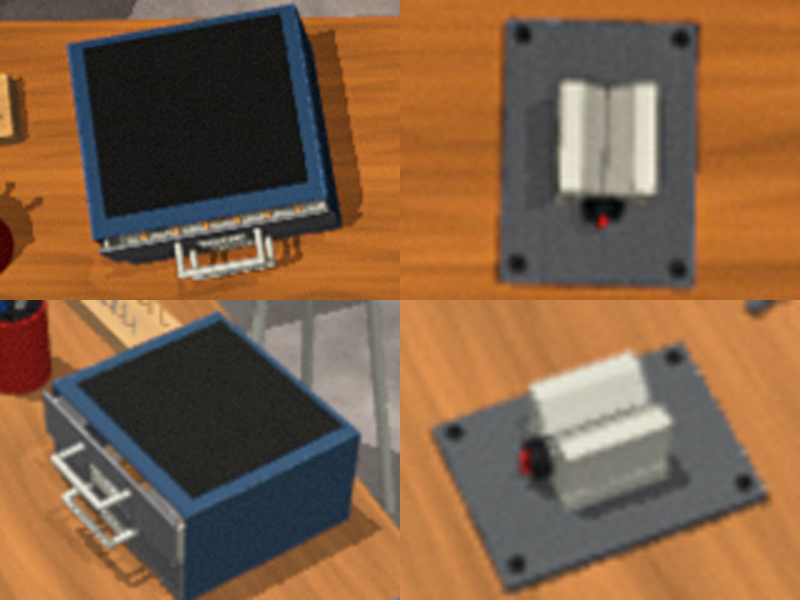

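```bash
cat > h.py <<'E'
from cell import robot
import numpy as np, cv2
from scipy.optimize import least_squares
def proj(n,P,T=None):
    m=robot.camera_model(n); T=m["T"] if T is None else T
    p=(np.linalg.inv(np.array(T))@np.c_[P,np.ones(len(P))].T)[:3]
    q=np.array(m["intrinsics"])@p; return (q[:2]/q[2]).T
def place(v,L):
    c,s=np.cos(v[2]),np.sin(v[2]); L=np.array(L,float)
    return np.c_[v[0]+c*L[:,0]-s*L[:,1], v[1]+s*L[:,0]+c*L[:,1], L[:,2]]
E
python3 - <<'E'
from h import *
def fit(name,obs,v0):
    f=lambda v:np.concatenate([(proj(n,place(v,L))-np.array(p)).ravel() for n,L,p in obs])
    r=least_squares(f,v0,loss="soft_l1"); print(name,np.round(r.x[:2],4),np.degrees(r.x[2]),np.round(f(r.x),1).tolist()); return r.x
C=[[.26,.145,.15],[.26,-.145,.15],[0,-.145,.15],[0,.145,.15]]
ct=[[168,93],[258.4,77.4],[272,155],[176.8,171]]; cs=[[351.7,74.3],[399.3,115],[342.7,138.3],[297.3,98.3]]
v=fit("cab",[("top",C,ct),("side",C,cs)],[.6,.3,0])
h=lambda d:[[-.04-d,.05,.123],[-.04-d,-.05,.123]]
for d in(0,.01,.02,.03): print(d,np.round(np.r_[proj("top",place(v,h(d))),proj("side",place(v,h(d)))],1).tolist())
print("handle obs 211.2,185.4 248.8,180.6 | 298.3,122.7 314,138.3", place(v,h(0)).round(4).tolist())
P=[[.09,.065,.012],[.09,-.065,.012],[-.09,-.065,.012],[-.09,.065,.012]]
B=[[.035,.03,.072],[.035,-.03,.072],[-.035,-.03,.072],[-.035,.03,.072]]
fit("vb",[("top",P,[[344,168.6],[382.4,169.4],[381.6,222.6],[342.4,221.4]]),("top",B,[[355.4,181],[374.2,181.4],[374.4,204],[355,203.8]]),("side",P,[[366.6,218.6],[383.4,249],[331,268],[316.6,236]])],[.5,-.2,0])
E
```

```text
cab [0.6161 0.2363] 9.816723281617502 [-0.6, -1.1, 0.3, -1.7, 0.1, 0.4, 1.2, 1.2, 0.7, -1.3, 0.7, -1.3, -2.4, 4.8, -1.7, -0.6]
0 [[213.3, 181.1], [245.1, 175.4], [300.3, 121.6], [315.4, 137.5]]
0.01 [[213.7, 184.2], [245.6, 178.5], [298.0, 122.6], [313.0, 138.6]]
0.02 [[214.2, 187.4], [246.1, 181.7], [295.6, 123.7], [310.6, 139.7]]
0.03 [[214.6, 190.5], [246.6, 184.8], [293.3, 124.8], [308.2, 140.9]]
handle obs 211.2,185.4 248.8,180.6 | 298.3,122.7 314,138.3 [[0.5681, 0.2788, 0.123], [0.5852, 0.1803, 0.123]]
vb [ 0.537  -0.1946] -2.1907935455539715 [0.4, -0.4, 0.6, -0.1, 0.8, -0.1, 0.7, -0.1, 0.5, 0.3, 0.4, 0.4, -0.1, -0.5, 0.4, -0.9, -0.8, -1.1, -0.2, -0.9, -0.5, -0.9, -1.3, -1.3]
```

```bash
cat >> h.py <<'E'
def plan(pos,xyaw=None):
    "tool-frame shift (full-scale units) and tool-z turn to reach pos with tool x at xyaw deg, from the measured pose"
    s=robot.state(); R=np.array(s["orientation"]); d=R.T@(np.array(pos)-s["eef_pos"])
    yaw=np.degrees(np.arctan2(R[1,0],R[0,0])); out=[np.round(d/.75,4).tolist(),"rows>=%.1f"%(np.linalg.norm(d)/.0625)]
    if xyaw is not None:
        t=-((xyaw-yaw+180)%360-180); a=np.radians(-xyaw)
        Rt=np.array([[np.cos(np.radians(xyaw)),np.sin(np.radians(xyaw)),0],[np.sin(np.radians(xyaw)),-np.cos(np.radians(xyaw)),0],[0,0,-1]])
        out+=["turn %.4f"%(t/90),"rotvec",np.round(cv2.Rodrigues(R.T@Rt)[0].ravel()/(np.pi/2),4).tolist(),"shift after turn",np.round(Rt.T@(np.array(pos)-s["eef_pos"])/.75,4).tolist()]
    print(*out)
E
python3 -m pendant '[[0,0,0,-0.069,-0.0295,0.0033,-0.3],[0,0,0,-0.069,-0.0295,0.0033,-0.3],[0,0,0,-0.069,-0.0295,0.0033,-0.3],[0,0,0,-0.069,-0.0295,0.0033,-0.3],[0,0,0,-0.069,-0.0295,0.0033,-0.3],[0,0,0,-0.069,-0.0295,0.0033,-0.3],[0,0,0,-0.069,-0.0295,0.0033,-0.3],[0,0,0,-0.069,-0.0295,0.0033,-0.3]]' 40
python3 -m pendant '[[0,0,0.1017,0,0,0,-0.3],[0,0,0.1017,0,0,0,-0.3],[0,0,0.1017,0,0,0,-0.3],[0,0,0.1017,0,0,0,-0.3],[0,0,0.1017,0,0,0,-0.3],[0,0,0.1017,0,0,0,-0.3],[0,0,0,0,0,0,-0.3]]'
python3 - <<'E'
from h import *
plan([.567,.228,.20],99.8)
s=robot.state(); T=np.eye(4);T[:3,:3]=s["orientation"];T[:3,3]=s["eef_pos"]
T=T@np.array(robot.camera_model("wrist")["T_tool_cam"])
cv2.imwrite("pics/w1.png",robot.grab_frame("wrist"))
c=np.array([.6161,.2363,np.radians(9.8)])
for d in(0.005,.01,.015):print(d,proj("wrist",place(c,[[-.04-d,.05,.123],[-.04-d,0,.123],[-.04-d,-.05,.123]]),T).round(0).tolist())
E
```

```text
time_s: 1.1
eef_pos: [0.567, 0.2259, 0.2041]
orientation: [[-0.904, 0.429, -0.0], [0.429, 0.904, 0.0], [0.0, -0.0, -1.0]]
force: [0.0, 0.5, 0.0]
opening: 0.03
grasp_force: 0.0
time_s: 1.98
eef_pos: [0.5659, 0.2274, 0.2042]
orientation: [[-0.17, 0.985, -0.0], [0.985, 0.17, -0.0], [-0.0, -0.0, -1.0]]
force: [0.2, -0.1, -0.1]
opening: 0.0296
grasp_force: 0.0
[0.0006, 0.0016, 0.0055] rows>=0.1 turn -0.0003 rotvec [-0.0003, 0.0, -0.0003] shift after turn [0.0006, 0.0016, 0.0055]
0.005 [[330.0, 150.0], [329.0, 210.0], [329.0, 262.0]]
0.01 [[324.0, 150.0], [324.0, 210.0], [323.0, 262.0]]
0.015 [[317.0, 150.0], [318.0, 210.0], [318.0, 262.0]]
```

View pics/w1.png

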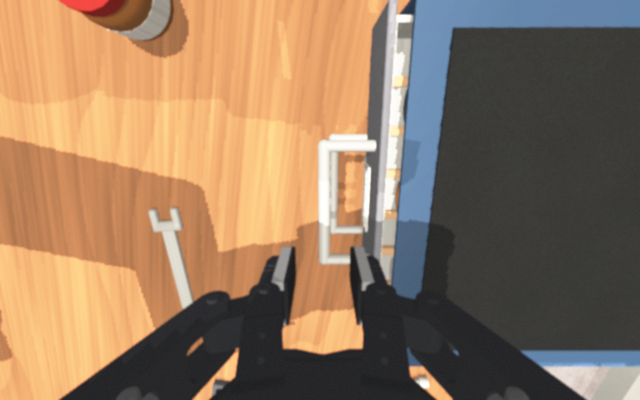

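The wrist view shows the bar at column ~325, rows 145–262, centred between the fingers as modelled. Going down and gripping it.

```bash
python3 -m pendant '[[0,0,0,0,0.0016,0.0287,-0.3],[0,0,0,0,0,0.0287,-0.3],[0,0,0,0,0,0.0287,-0.3],[0,0,0,0,0,0.0287,-0.3],[0,0,0,0,0,0,-0.3]]'
python3 -m pendant '[[0,0,0,0,0,0,-1],[0,0,0,0,0,0,-1],[0,0,0,0,0,0,-1],[0,0,0,0,0,0,-1]]' 60
```

```text
time_s: 2.65
eef_pos: [0.5665, 0.2274, 0.117]
orientation: [[-0.171, 0.985, -0.003], [0.985, 0.171, -0.001], [-0.0, -0.003, -1.0]]
force: [0.0, 0.9, 1.4]
opening: 0.0294
grasp_force: 0.0
time_s: 3.15
eef_pos: [0.5685, 0.228, 0.1208]
orientation: [[-0.169, 0.986, 0.005], [0.986, 0.169, 0.001], [0.001, 0.005, -1.0]]
force: [0.4, 0.1, 9.1]
opening: 0.0003
grasp_force: 5.2
```

```bash
python3 - <<'E'
from h import *
a=robot.grab_frame("wrist");b=robot.grab_frame("side")
b=cv2.resize(b[60:185,260:460],(640,400),interpolation=cv2.INTER_CUBIC)
cv2.imwrite("pics/m2.png",cv2.resize(np.vstack([a,b]),(480,600)))
E
```

```text
(no output)
```

View pics/m2.png

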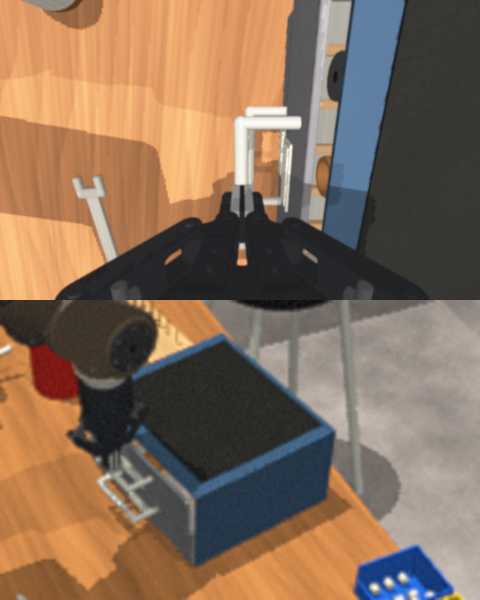

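```bash
python3 -m pendant '[[0,0,0,0,0,0,-1],[0,0,0,0,0,0,-1]]'; python3 - <<'E'
from h import *
s=robot.state(); T0=np.eye(4);T0[:3,:3]=s["orientation"];T0[:3,3]=s["eef_pos"]
T=T0@np.array(robot.camera_model("wrist")["T_tool_cam"])
c=np.array([.6161,.2363,np.radians(9.8)])
for z in(.123,.113,.103,.093):print(z,proj("wrist",place(c,[[-.05,.05,z],[-.05,0,z],[-.015,.05,z]]),T).round(0).tolist())
for z in(-.02,0,.014):print("tool",z,proj("wrist",(T0@np.array([[.011,0,z,1],[0,0,z,1]]).T).T[:,:3],T).round(0).tolist())
E
```

```text
time_s: 3.5
eef_pos: [0.5685, 0.228, 0.1208]
orientation: [[-0.169, 0.986, 0.005], [0.986, 0.169, 0.001], [0.001, 0.005, -1.0]]
force: [0.8, 0.2, 10.2]
opening: -0.0
grasp_force: 5.2
0.123 [[319.0, 170.0], [319.0, 257.0], [387.0, 170.0]]
0.113 [[319.0, 167.0], [319.0, 249.0], [383.0, 167.0]]
0.103 [[319.0, 164.0], [320.0, 242.0], [379.0, 164.0]]
0.093 [[319.0, 161.0], [320.0, 236.0], [376.0, 161.0]]
tool -0.02 [[322.0, 255.0], [322.0, 274.0]]
tool 0 [[322.0, 238.0], [322.0, 255.0]]
tool 0.014 [[322.0, 228.0], [322.0, 245.0]]
```

```bash
python3 -c "
from h import *
np.save('a.npy',robot.grab_frame('wrist'))"
python3 -m pendant '[[0,0,0,0,-0.013,0,-1],[0,0,0,0,-0.013,0,-1],[0,0,0,0,-0.013,0,-1],[0,0,0,0,0,0,-1]]'
python3 - <<'E'
from h import *
a=np.load('a.npy');b=robot.grab_frame("wrist")
t=a[150:235,300:345]
for n,(r0,r1,c0,c1) in dict(bar=(165,240,312,336),cabtop=(20,120,440,520)).items():
    r=cv2.matchTemplate(b[:,max(0,c0-80):c1+80][r0-10:r1+10],a[r0:r1,c0:c1],cv2.TM_CCOEFF_NORMED);_,m,_,l=cv2.minMaxLoc(r);print(n,m,l[0]-min(80,c0),l[1]-10)
cv2.imwrite("pics/x.png",b)
E
```

```text
time_s: 4.05
eef_pos: [0.5389, 0.2229, 0.1207]
orientation: [[-0.17, 0.986, 0.004], [0.986, 0.17, 0.001], [0.0, 0.004, -1.0]]
force: [-1.6, -2.0, 11.7]
opening: -0.0005
grasp_force: 5.7
bar 0.793229341506958 1 0
cabtop 0.891171395778656 78 -3
```

View pics/x.png

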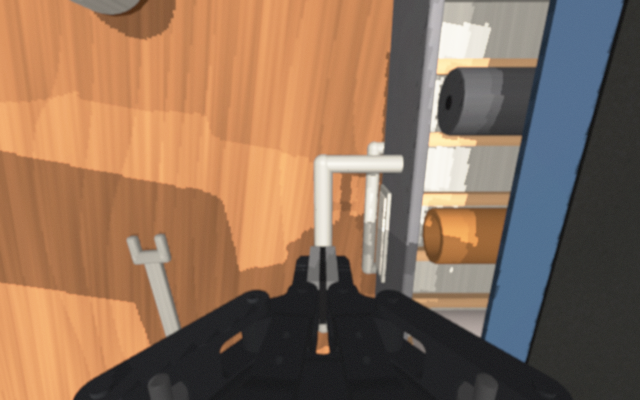

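The drawer follows the gripper (bar still at column 322, front at column ~405); steel blank at (490,100), bronze sleeve at (465,235).

```bash
python3 -m pendant '[[0,0,0,0,-0.02,0,-1],[0,0,0,0,-0.02,0,-1],[0,0,0,0,-0.02,0,-1],[0,0,0,0,-0.02,0,-1],[0,0,0,0,-0.02,0,-1],[0,0,0,0,-0.02,0,-1],[0,0,0,0,0,0,-1]]'
python3 -m pendant '[[0,0,0,0,-0.006,0,-1],[0,0,0,0,-0.006,0,-1],[0,0,0,0,0,0,-1]]'
python3 -m pendant '[[0,0,0,0,-0.006,0,-1],[0,0,0,0,-0.006,0,-1],[0,0,0,0,0,0,-1]]'
```

```text
time_s: 4.97
eef_pos: [0.45, 0.2076, 0.1206]
orientation: [[-0.17, 0.985, 0.004], [0.985, 0.17, 0.001], [0.0, 0.004, -1.0]]
force: [-0.6, -3.8, 13.8]
opening: -0.0001
grasp_force: 6.9
time_s: 5.35
eef_pos: [0.4422, 0.2062, 0.1206]
orientation: [[-0.17, 0.986, 0.005], [0.986, 0.17, 0.001], [0.0, 0.005, -1.0]]
force: [-0.8, -3.3, 15.5]
opening: -0.0002
grasp_force: 8.0
time_s: 5.72
eef_pos: [0.4338, 0.2048, 0.1206]
orientation: [[-0.17, 0.985, 0.006], [0.986, 0.17, 0.002], [0.0, 0.006, -1.0]]
force: [1.8, -2.7, 14.7]
opening: 0.0001
grasp_force: 7.5
```

```bash
python3 -m pendant '[[0,0,0,0,-0.005,0,-1],[0,0,0,0,0,0,-1]]'; python3 -m pendant '[[0,0,0,0,-0.005,0,-1],[0,0,0,0,0,0,-1]]' | head -4;  python3 - <<'E'
from h import *
cv2.imwrite("pics/x3.png",robot.grab_frame("wrist"))
E
```

```text
time_s: 5.98
eef_pos: [0.4285, 0.2039, 0.1193]
orientation: [[-0.169, 0.986, 0.002], [0.986, 0.169, 0.001], [0.0, 0.002, -1.0]]
force: [0.4, -0.9, 0.1]
opening: -0.0001
grasp_force: 0.0
time_s: 6.22
eef_pos: [0.4242, 0.2032, 0.1183]
orientation: [[-0.169, 0.986, -0.0], [0.986, 0.169, -0.0], [0.0, -0.0, -1.0]]
force: [0.7, 0.7, -0.2]
```

View pics/x3.png

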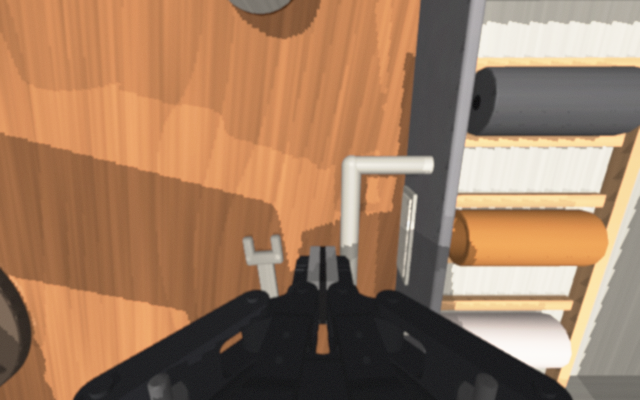

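```bash
python3 - <<'E'
from h import *
s=robot.state(); T0=np.eye(4);T0[:3,:3]=s["orientation"];T0[:3,3]=s["eef_pos"]
T=T0@np.array(robot.camera_model("wrist")["T_tool_cam"])
c=np.array([.6161,.2363,np.radians(9.8)])
for d in(.12,.13,.14,.15):print(d,proj("wrist",place(c,[[-.04-d,.03,.123],[-.04-d,.05,.123],[-d,.05,.150],[-d,0,.150]]),T).round(0).tolist())
for n in("top","side"):cv2.imwrite(f"pics/{n}1.png",robot.grab_frame(n))
E
```

```text
0.12 [[387.0, 209.0], [390.0, 172.0], [500.0, 184.0], [480.0, 287.0]]
0.13 [[369.0, 209.0], [370.0, 172.0], [476.0, 184.0], [459.0, 287.0]]
0.14 [[350.0, 209.0], [351.0, 172.0], [452.0, 184.0], [438.0, 287.0]]
0.15 [[331.0, 209.0], [331.0, 172.0], [429.0, 184.0], [417.0, 287.0]]
```

```bash
python3 -m pendant '[[0,0,0,0,0,-0.04,-1],[0,0,0,0,0,-0.04,-0.3],[0,0,0,0,0.0196,0,-0.3],[0,0,0,0,0,0.03,-0.3],[0,0,0,0,0,0.03,-0.3],[0,0,0,0,0,0.038,-0.3],[0,0,0,0,0,0,-0.3]]' 40
python3 -m pendant '[[0,0,0,0,0,0,-1],[0,0,0,0,0,0,-1],[0,0,0,0,0,0,-1],[0,0,0,0,0,0,-1]]'
```

```text
time_s: 7.25
eef_pos: [0.4384, 0.2054, 0.1028]
orientation: [[-0.169, 0.986, -0.004], [0.986, 0.169, -0.001], [-0.001, -0.004, -1.0]]
force: [-0.3, -0.5, -0.3]
opening: 0.03
grasp_force: 0.0
time_s: 7.75
eef_pos: [0.4393, 0.2058, 0.1053]
orientation: [[-0.169, 0.986, 0.001], [0.986, 0.169, 0.0], [0.0, 0.001, -1.0]]
force: [0.6, -0.1, -0.3]
opening: 0.0082
grasp_force: 39.4
```

```bash
python3 -m pendant '[[0,0,0,0,-0.006,0,-1],[0,0,0,0,-0.006,0,-1],[0,0,0,0,0,0,-1],[0,0,0,0,0,0,-1]]' 80
```

```text
time_s: 8.25
eef_pos: [0.4386, 0.2057, 0.1056]
orientation: [[-0.168, 0.986, 0.018], [0.986, 0.168, 0.005], [0.002, 0.019, -1.0]]
force: [41.1, 4.3, -29.3]
opening: 0.0067
grasp_force: 78.3
```

```bash
python3 -m pendant '[[0,0,0,0,0.012,0,-1],[0,0,0,0,0,0,-1],[0,0,0,0,0,0,-0.3],[0,0,0,0,0,0,-0.3],[0,0,0,0,0,-0.04,-0.3],[0,0,0,0,0,-0.05,-0.3],[0,0,0,0,0,-0.05,-0.3],[0,0,0,0,0,-0.05,-0.3]]' 40
python3 -m pendant '[[0,0,-0.1,0,0,0,0.3],[0,0,-0.1,0,0,0,0.3],[0,0,-0.1,0,0,0,0.3],[0,0,-0.1,0,0,0,0.3],[0,0,-0.1,0,0,0,0.3],[0,0,-0.1,0,0,0,0.3],[0,0,-0.1,0,0,0,0.3],[0,0,-0.1,0,0,0,0.3],[0,0,-0.1,0,0,0,0.3],[0,0,-0.1,0,0,0,0.3],[0,0,0,0,0,0,0.3]]'
cat >> h.py <<'E'
def ray(n,uv,z,T):
    K=np.array(robot.camera_model(n)["intrinsics"]); d=T[:3,:3]@np.linalg.inv(K)@[uv[0],uv[1],1]; return T[:3,3]+d*(z-T[2,3])/d[2]
def wT(s=None):
    s=s or robot.state(); T=np.eye(4);T[:3,:3]=s["orientation"];T[:3,3]=s["eef_pos"]
    return T@np.array(robot.camera_model("wrist")["T_tool_cam"])
E
python3 - <<'E'
from h import *
s=dict(eef_pos=[.4242,.2032,.1183],orientation=[[-0.169,.986,0],[.986,.169,0],[0,0,-1]])
T=wT(s); P=[ray("wrist",u,.101,T) for u in([460,237],[603,237])]; print(np.round(P,4))
c=np.array([.6161,.2363,np.radians(9.8)])
p=np.mean(P,0); r=p[:2]-c[:2]; print("cab coords",r@[np.cos(c[2]),np.sin(c[2])], r@[-np.sin(c[2]),np.cos(c[2])])
plan([.5,.21,.26],189.8)
E
```

```text
time_s: 9.25
eef_pos: [0.4384, 0.2056, 0.2485]
orientation: [[-0.169, 0.986, -0.001], [0.986, 0.169, -0.0], [0.0, -0.001, -1.0]]
force: [1.0, 0.1, 0.7]
opening: 0.0298
grasp_force: 0.0
time_s: 10.62
eef_pos: [0.4386, 0.2057, 0.2472]
orientation: [[-0.986, -0.168, -0.0], [-0.168, 0.986, -0.0], [0.001, -0.0, -1.0]]
force: [-0.5, 0.3, 0.4]
opening: 0.0558
grasp_force: 0.0
[[0.5091 0.2217 0.101 ]
 [0.5979 0.237  0.101 ]]
cab coords -0.062880460066214 0.0037756136054838416
[-0.0816, -0.008, -0.0171] rows>=1.0 turn -0.0016 rotvec [-0.0, -0.0003, -0.0016] shift after turn [-0.0816, -0.0082, -0.0171]
```

```bash
python3 -m pendant '[[0,0,0,-0.055,0,-0.008,0.3],[0,0,0,-0.055,0,-0.008,0.3],[0,0,0,0,0,0,0.3],[0,0,0,0,0,0,0.3]]' ; python3 - <<'E'
from h import *
s=robot.state();np.savez("p4.npz",**{k:s[k] for k in("eef_pos","orientation")})
cv2.imwrite("pics/x4.png",robot.grab_frame("wrist"))
E
```

```text
time_s: 11.12
eef_pos: [0.5195, 0.2195, 0.2588]
orientation: [[-0.986, -0.166, -0.001], [-0.166, 0.986, -0.0], [0.001, -0.0, -1.0]]
force: [-0.6, -0.1, 0.3]
opening: 0.056
grasp_force: 0.0
```

View pics/x4.png

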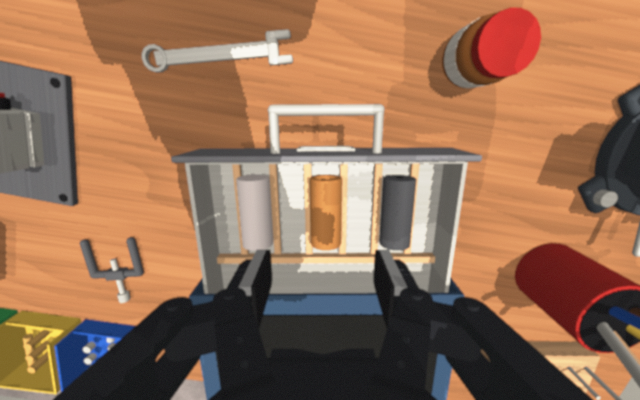

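```bash
python3 - <<'E'
from h import *
s=np.load("p4.npz"); T=wT(s)
c=np.array([.6161,.2363,np.radians(9.8)])
for z in(.103,.113,.123):print(z,proj("wrist",place(c,[[-.18,.05,z],[-.18,-.05,z]]),T).round(0).tolist())
im=cv2.imread("pics/x4.png");h=cv2.cvtColor(im,cv2.COLOR_BGR2HSV)
m=((h[...,1]>150)&(h[...,0]<20)).astype(np.uint8);m[:,:300]=0;m[:,355:]=0;m[:165]=0;m[260:]=0
m=cv2.morphologyEx(m,cv2.MORPH_OPEN,np.ones((3,12)))
ys,xs=np.nonzero(m);print(ys.min(),ys.max(),xs.min(),xs.max())
for u in([326,174],[326,249],[309,212],[342,212]):
  print(u,[ray("wrist",u,z,T).round(4).tolist() for z in(.119,.101)])
def f(v): # x,y centre, yaw fixed, z
  a=np.array([np.cos(c[2]),np.sin(c[2])]); return None
for z in(.0,.01,.014): print("tool",z,proj("wrist",[np.array(s["eef_pos"])+np.array(s["orientation"])@[0,y,z] for y in(-.028,.028)],T).round(0).tolist())
E
```

```text
0.103 [[372.0, 109.0], [273.0, 109.0]]
0.113 [[374.0, 109.0], [271.0, 109.0]]
0.123 [[375.0, 109.0], [269.0, 109.0]]
176 247 311 341
[326, 174] [[0.5002, 0.22, 0.119], [0.5038, 0.2208, 0.101]]
[326, 249] [[0.5835, 0.2344, 0.119], [0.5923, 0.2361, 0.101]]
[309, 212] [[0.5437, 0.2091, 0.119], [0.55, 0.2093, 0.101]]
[342, 212] [[0.5378, 0.2437, 0.119], [0.5437, 0.2461, 0.101]]
tool 0.0 [[274.0, 255.0], [371.0, 255.0]]
tool 0.01 [[276.0, 248.0], [368.0, 248.0]]
tool 0.014 [[277.0, 245.0], [367.0, 245.0]]
```

```bash
python3 -m pendant '[[0,0,0,-0.08,0,0,-1],[0,0,0,-0.08,0,0.02,-1],[0,0,0,0,0,0.04,-1],[0,0,0,0,0,0.04,-1],[0,0,0,0,0,0.0,-1],[0,0,0,0,0,0,-1]]' 
for i in 1; do python3 -m pendant '[[0,0,0,0,0,0.0065,-1],[0,0,0,0,0,0.0065,-1],[0,0,0,0,0,0,-1]]';done
```

```text
time_s: 11.92
eef_pos: [0.6387, 0.24, 0.1859]
orientation: [[-0.986, -0.168, 0.001], [-0.168, 0.986, 0.0], [-0.002, 0.0, -1.0]]
force: [-0.5, -0.0, -0.3]
opening: -0.0001
grasp_force: 0.0
time_s: 12.3
eef_pos: [0.6384, 0.2398, 0.1744]
orientation: [[-0.986, -0.169, -0.0], [-0.169, 0.986, -0.0], [0.0, 0.0, -1.0]]
force: [-0.2, -0.6, -0.7]
opening: -0.0001
grasp_force: 0.0
```

```bash
python3 -m pendant '[[0,0,0,0,0,0.006,-1],[0,0,0,0,0,0.006,-1],[0,0,0,0,0,0.004,-1],[0,0,0,0,0,0,-1]]'|sed -n '2p;4p'
```

```text
eef_pos: [0.6385, 0.2398, 0.1622]
force: [0.2, -0.0, -0.4]
```

```bash
python3 -m pendant '[[0,0,0,0,0,0.006,-1],[0,0,0,0,0,0,-1]]'|sed -n '2p;4p';python3 -m pendant '[[0,0,0,0,0,0.006,-1],[0,0,0,0,0,0,-1]]'|sed -n '2p;4p';python3 -m pendant '[[0,0,0,0,0,0.005,-1],[0,0,0,0,0,0,-1]]'|sed -n '2p;4p'
```

```text
eef_pos: [0.6384, 0.2398, 0.1577]
force: [0.1, 0.4, 0.5]
eef_pos: [0.6384, 0.2398, 0.1531]
force: [0.1, -0.3, 0.0]
eef_pos: [0.6385, 0.2398, 0.1495]
force: [-0.6, 0.0, -0.3]
```

```bash
python3 -m pendant '[[0,0,0,0,0,0.005,-1],[0,0,0,0,0,0,-1]]'|sed -n '2p;4p';python3 -m pendant '[[0,0,0,0,0,0.005,-1],[0,0,0,0,0,0,-1]]'|sed -n '2p;4p'
```

```text
eef_pos: [0.6385, 0.2398, 0.1457]
force: [-0.4, 0.3, 1.0]
eef_pos: [0.6388, 0.2399, 0.143]
force: [-1.5, -0.9, 5.9]
```

```bash
python3 -m pendant '[[0,0,0,0,0,-0.04,-1],[0,0,0,0,0,-0.04,-1],[0,0,0,0,0,0,0.3]]'; python3 - <<'E'
from h import *
plan([.541,.227,.20],189.8)
E
```

```text
time_s: 14.42
eef_pos: [0.6394, 0.2401, 0.2046]
orientation: [[-0.986, -0.169, 0.004], [-0.169, 0.986, 0.001], [-0.004, 0.0, -1.0]]
force: [-0.5, 0.5, -1.2]
opening: 0.017
grasp_force: 0.0
[0.1323, 0.0049, 0.0056] rows>=1.6 turn -0.0010 rotvec [0.0003, 0.0026, -0.001] shift after turn [0.1323, 0.0051, 0.0061]
```

```bash
python3 -m pendant '[[0,0,0,0.0661,0.0025,0.0,0.3],[0,0,0,0.0661,0.0025,0.0,0.3],[0,0,0,0,0,0.04,0.3],[0,0,0,0,0,0.04,0.3],[0,0,0,0,0,0,0.3],[0,0,0,0,0,0,0.3]]'; python3 - <<'E'
from h import *
plan([.541,.227,.084],189.8)
cv2.imwrite("pics/x5.png",robot.grab_frame("wrist"))
E
```

```text
time_s: 15.18
eef_pos: [0.5406, 0.2269, 0.1427]
orientation: [[-0.986, -0.169, 0.0], [-0.169, 0.986, 0.0], [-0.0, 0.0, -1.0]]
force: [0.1, 0.9, -0.3]
opening: 0.0556
grasp_force: 0.0
[-0.0006, 0.0, 0.0783] rows>=0.9 turn -0.0011 rotvec [0.0001, 0.0002, -0.0011] shift after turn [-0.0006, 0.0001, 0.0783]
```

View pics/x5.png

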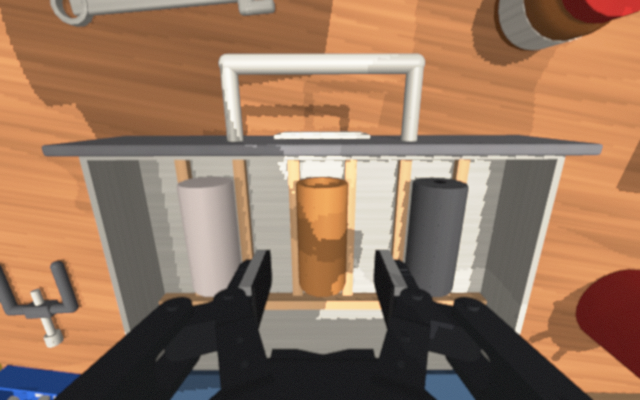

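The sleeve (columns 297–348) is centred between the fingers (262 and 382), with the neighbours clear. Descend and grip.

```bash
python3 -m pendant '[[0,0,0,0,0,0.03,0.3],[0,0,0,0,0,0.03,0.3],[0,0,0,0,0,0.0183,0.3],[0,0,0,0,0,0,0.3],[0,0,0,0,0,0,0.3]]'; python3 -m pendant '[[0,0,0,0,0,0,-1],[0,0,0,0,0,0,-1],[0,0,0,0,0,0,-1],[0,0,0,0,0,0,-1]]' 40
```

```text
time_s: 15.85
eef_pos: [0.5407, 0.227, 0.0845]
orientation: [[-0.986, -0.169, 0.001], [-0.169, 0.986, 0.0], [-0.001, 0.0, -1.0]]
force: [0.4, -1.0, 0.2]
opening: 0.0556
grasp_force: 0.0
time_s: 16.35
eef_pos: [0.5407, 0.227, 0.0846]
orientation: [[-0.986, -0.169, 0.002], [-0.169, 0.986, 0.001], [-0.002, 0.0, -1.0]]
force: [-1.8, 0.1, 5.4]
opening: 0.0347
grasp_force: 39.7
```

```bash
python3 -m pendant '[[0,0,0,0,0,-0.01,-1],[0,0,0,0,0,-0.015,-1],[0,0,0,0,0,0,-1]]' 60; python3 -m pendant '[[0,0,0,0,0,-0.04,-1],[0,0,0,0,0,-0.06,-1],[0,0,0,0,0,-0.04,-1],[0,0,0,0,0,0,-1],[0,0,0,0,0,0,-1]]'; python3 - <<'E'
from h import *
c=np.array([.537,-.1946,np.radians(-2.19)])
plan([.537,-.1946,.19],177.8)
E
```

```text
time_s: 16.73
eef_pos: [0.5406, 0.2269, 0.1033]
orientation: [[-0.986, -0.169, 0.002], [-0.169, 0.986, 0.0], [-0.002, 0.0, -1.0]]
force: [-0.1, -0.3, -4.4]
opening: 0.0341
grasp_force: 60.2
time_s: 17.35
eef_pos: [0.5396, 0.2266, 0.2058]
orientation: [[-0.986, -0.169, -0.002], [-0.169, 0.986, -0.001], [0.002, -0.0, -1.0]]
force: [0.7, 0.2, -4.8]
opening: 0.034
grasp_force: 61.1
[0.0981, -0.553, 0.0214] rows>=6.7 turn 0.1323 rotvec [-0.0002, -0.0012, 0.1323] shift after turn [-0.0181, -0.5614, 0.0211]
```

```bash
python3 -m pendant '[[0,0,0,0.005,-0.03,0,-1],[0,0,0,0.0093,-0.0523,0,-1],[0,0,0,0.0093,-0.0523,0,-1],[0,0,0,0.0093,-0.0523,0,-1],[0,0,0,0.0093,-0.0523,0,-1],[0,0,0,0.0093,-0.0523,0,-1],[0,0,0,0.0093,-0.0523,0,-1],[0,0,0,0.0093,-0.0523,0,-1],[0,0,0,0.0093,-0.0523,0,-1],[0,0,0,0.0093,-0.0523,0,-1],[0,0,0,0.0093,-0.0523,0,-1],[0,0,0,0,0,0,-1]]'
python3 -m pendant '[[0,0,0.066,0,0,0,-1],[0,0,0.066,0,0,0,-1],[0,0,0,0,0,0,-1],[0,0,0,0,0,0,-1]]' ; python3 - <<'E'
from h import *
plan([.537,-.1946,.12],177.8)
s=robot.state(); T=wT(s); im=robot.grab_frame("wrist"); cv2.imwrite("pics/x6.png",im)
v=np.array([.537,-.1946,np.radians(-2.19)])
L=[[-.035,.03,.072],[-.035,-.03,.072],[-.035,0,.055],[-.09,.065,.012],[-.09,-.065,.012],[.09,.065,.012],[.09,-.065,.012],[.035,.03,.072],[.035,-.03,.072]]
q=proj("wrist",place(v,L),T); print(q.round(0).tolist())
for p in q: cv2.circle(im,tuple(int(a) for a in p.round()),3,(255,0,255),1)
cv2.imwrite("pics/x6m.png",im)
E
```

```text
time_s: 18.85
eef_pos: [0.5371, -0.1966, 0.2052]
orientation: [[-0.986, -0.166, -0.003], [-0.166, 0.986, 0.001], [0.002, 0.001, -1.0]]
force: [-0.6, 1.1, -4.5]
opening: 0.034
grasp_force: 61.1
time_s: 19.35
eef_pos: [0.5376, -0.1939, 0.2066]
orientation: [[-0.999, 0.035, -0.001], [0.035, 0.999, 0.001], [0.001, 0.001, -1.0]]
force: [-1.2, -0.7, -3.4]
opening: 0.0342
grasp_force: 61.1
[0.0006, -0.001, 0.1155] rows>=1.4 turn 0.0020 rotvec [0.0004, -0.0007, 0.002] shift after turn [0.0008, -0.0009, 0.1155]
[[352.0, 159.0], [291.0, 158.0], [322.0, 156.0], [380.0, 102.0], [264.0, 101.0], [371.0, 247.0], [272.0, 246.0], [350.0, 225.0], [293.0, 224.0]]
```

View pics/x6m.png

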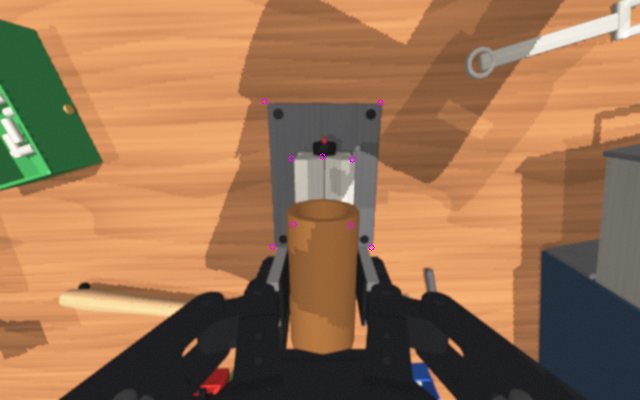

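```bash
python3 - <<'E'
from h import *
im=cv2.imread("pics/x6.png");g=cv2.cvtColor(im,cv2.COLOR_BGR2GRAY)
for r in(110,125,135):print("plate",r,g[r,258:284].tolist(),g[r,368:392].tolist())
for r in(168,178,190):print("block",r,g[r,284:364:1].tolist())
for c in(305,345):print("col",c,g[96:110,c].tolist(),g[146:164,c].tolist())
s=robot.state();print(proj("wrist",[np.array(s["eef_pos"])+np.array(s["orientation"])@[x,0,z] for x,z in((.04,-.02),(.04,.03),(.04,.13))],wT(s)).round(1).tolist())
E
```

```text
plate 110 [113, 111, 111, 112, 111, 109, 112, 111, 109, 102, 94, 90, 93, 92, 85, 76, 60, 51, 48, 43, 45, 46, 48, 58, 71, 84] [50, 43, 38, 38, 39, 48, 58, 73, 83, 88, 86, 84, 81, 88, 102, 113, 116, 117, 117, 117, 118, 116, 116, 117]
plate 125 [125, 125, 123, 124, 125, 125, 127, 126, 125, 118, 104, 91, 91, 91, 89, 90, 90, 87, 86, 89, 89, 88, 89, 88, 87, 88] [88, 89, 87, 84, 87, 87, 89, 87, 86, 86, 81, 86, 102, 122, 129, 130, 130, 127, 127, 125, 116, 110, 109, 108]
plate 135 [129, 130, 131, 130, 129, 129, 130, 129, 130, 129, 119, 101, 92, 89, 90, 89, 91, 90, 87, 87, 86, 90, 90, 89, 87, 86] [88, 87, 85, 85, 86, 86, 87, 87, 88, 84, 85, 91, 104, 110, 106, 100, 103, 101, 102, 102, 102, 104, 102, 102]
block 168 [86, 84, 86, 86, 87, 86, 86, 84, 88, 106, 147, 182, 195, 196, 195, 195, 195, 195, 195, 194, 194, 194, 189, 175, 157, 152, 154, 153, 152, 152, 154, 155, 156, 153, 154, 154, 155, 153, 150, 136, 120, 139, 161, 167, 165, 160, 156, 153, 151, 144, 142, 144, 149, 159, 162, 162, 167, 176, 186, 188, 188, 189, 189, 188, 186, 178, 162, 157, 154, 149, 136, 121, 113, 115, 117, 115, 114, 112, 113, 
[... 470 characters left out ...]
, 193, 192, 192, 190, 192, 191, 192, 192, 192, 189, 180, 162, 154, 154, 153, 151, 153, 153, 157, 154, 153, 151, 152, 154, 155, 148, 134, 127, 151, 165, 167, 164, 164, 156, 146, 143, 139, 137, 138, 138, 141, 141, 141, 143, 151, 154, 155, 155, 159, 177, 204, 220, 230, 233, 234, 231, 212, 157, 114, 111, 113, 114, 114, 109, 113, 112, 113]
col 305 [109, 109, 113, 118, 122, 118, 107, 95, 88, 89, 87, 90, 87, 87] [86, 86, 85, 83, 83, 89, 107, 117, 118, 121, 120, 119, 127, 149, 177, 190, 195, 195]
col 345 [113, 115, 118, 123, 124, 122, 115, 103, 92, 85, 87, 87, 86, 88] [85, 87, 87, 83, 78, 84, 104, 120, 124, 122, 120, 118, 124, 140, 168, 183, 187, 189]
[[322.1, 198.9], [322.2, 176.3], [322.4, 154.4]]
```

```bash
python3 - <<'E'
from h import *
im=cv2.imread("pics/x6.png")
for c in(312,323,334): print(c,[(r,im[r,c].tolist()) for r in range(192,232,2)] if c==323 else im[192:232,c,2].tolist())
print("right of sleeve r215-300", [(r,np.nonzero((im[r,280:366,2].astype(int)-im[r,280:366,0])>50)[0][[0,-1]]+280) for r in(215,250,300,330)])
print("col323 far end",im[330:362,323,2].tolist())
s=robot.state()
for x in(.04,.035,.03,-.04,-.045,-.05):print(x,proj("wrist",[np.array(s["eef_pos"])+np.array(s["orientation"])@[x,0,z] for z in(.0015,-.0345)],wT(s)).round(1).tolist())
E
```

```text
312 [157, 156, 156, 155, 157, 154, 153, 139, 130, 132, 142, 147, 147, 146, 147, 147, 146, 147, 148, 149, 147, 147, 150, 148, 145, 137, 125, 121, 128, 147, 168, 181, 184, 184, 183, 177, 165, 154, 151, 151]
323 [(192, [125, 133, 138]), (194, [127, 134, 138]), (196, [125, 134, 137]), (198, [107, 119, 131]), (200, [58, 90, 131]), (202, [56, 102, 154]), (204, [55, 101, 153]), (206, [57, 102, 154]), (208, [57, 102, 155]), (210, [53, 100, 153]), (212, [56, 103, 155]), (214, [56, 102, 154]), (216, [55, 102, 154]), (218, [53, 93, 142]), (220, [46, 82, 124]), (222, [53, 96, 145]), (224, [57, 103, 155]), (226, [55, 101, 154]), (228, [56, 101, 154]), (230, [55, 100, 153])]
334 [148, 158, 166, 167, 166, 168, 162, 149, 133, 129, 140, 148, 149, 150, 149, 150, 149, 149, 148, 150, 148, 148, 148, 148, 146, 138, 130, 122, 128, 141, 149, 152, 153, 153, 152, 152, 152, 153, 153, 153]
right of sleeve r215-300 [(215, array([287, 358])), (250, array([288, 357])), (300, array([289, 357])), (330, array([288, 365]))]
col323 far end [181, 179, 182, 182, 181, 181, 180, 180, 180, 179, 181, 179, 181, 181, 180, 180, 181, 179, 180, 180, 180, 180, 171, 141, 92, 50, 32, 27, 27, 26, 28, 30]
0.04 [[322.2, 187.5], [322.0, 208.8]]
0.035 [[322.2, 196.4], [322.0, 219.9]]
0.03 [[322.2, 205.1], [322.0, 230.8]]
-0.04 [[322.2, 311.8], [322.0, 358.9]]
-0.045 [[322.2, 318.5], [322.0, 366.6]]
-0.05 [[322.2, 325.0], [322.0, 374.2]]
```

```bash
python3 -m pendant '[[0,0,0,0.0088,0.002,0,-1],[0,0,0.002,0,0,0.06,-1],[0,0,0,0,0,0.06,-1],[0,0,0,0,0,0.04,-1],[0,0,0,0,0,0.016,-1],[0,0,0,0,0,0,-1],[0,0,0,0,0,0,-1]]'; python3 -m pendant '[[0,0,0,0,0,0.004,-1],[0,0,0,0,0,0.003,-1],[0,0,0,0,0,0,-1]]'
```

```text
time_s: 20.27
eef_pos: [0.5318, -0.1929, 0.0765]
orientation: [[-0.999, 0.041, 0.002], [0.041, 0.999, -0.001], [-0.002, -0.001, -1.0]]
force: [0.4, -0.7, -3.8]
opening: 0.0337
grasp_force: 61.1
time_s: 20.65
eef_pos: [0.5312, -0.1926, 0.0701]
orientation: [[-0.999, 0.041, 0.0], [0.041, 0.999, 0.0], [-0.0, 0.0, -1.0]]
force: [0.4, 0.3, -4.7]
opening: 0.0341
grasp_force: 61.1
```

```bash
for i in 1; do python3 -m pendant '[[0,0,0,0,0,0.003,-1],[0,0,0,0,0,0,-1]]'|sed -n '2p;4p'; done; python3 -m pendant '[[0,0,0,0,0,0.002,-1],[0,0,0,0,0,0,-1]]'|sed -n '2p;4p'; python3 -m pendant '[[0,0,0,0,0,0.002,-1],[0,0,0,0,0,0,-1]]'
```

```text
eef_pos: [0.5311, -0.1926, 0.0676]
force: [-0.5, -0.4, -2.8]
eef_pos: [0.5312, -0.1926, 0.0662]
force: [-0.4, -0.3, -4.0]
time_s: 21.4
eef_pos: [0.5313, -0.1926, 0.0649]
orientation: [[-0.999, 0.041, 0.0], [0.041, 0.999, 0.0], [-0.0, 0.0, -1.0]]
force: [-0.0, 0.9, -1.7]
opening: 0.0336
grasp_force: 61.4
```

```bash
for i in 1; do python3 -m pendant '[[0,0,0,0,0,0.002,-1],[0,0,0,0,0,0,-1]]'|sed -n '2p;4p'; done; python3 -m pendant '[[0,0,0,0,0,0.002,-1],[0,0,0,0,0,0,-1]]'|sed -n '2p;4p'; 
```

```text
eef_pos: [0.5314, -0.1924, 0.0645]
force: [-3.3, 4.3, 13.0]
eef_pos: [0.5315, -0.1923, 0.0643]
force: [-7.6, 7.6, 28.7]
```

```bash
python3 -m pendant '[[0,0,0,0,0,-0.0032,-1],[0,0,0,0,0,0,-1]]'|sed -n '2p;4p'; python3 -m pendant '[[0,0,0,0,0,0,-0.1],[0,0,0,0,0,0,0.1],[0,0,0,0,0,0,0.3],[0,0,0,0,0,0,0.3]]'; python3 - <<'E'
from h import *
cv2.imwrite("pics/x7.png",robot.grab_frame("wrist"))
E
```

```text
eef_pos: [0.5314, -0.1925, 0.0648]
force: [-1.7, 3.2, 9.5]
time_s: 22.65
eef_pos: [0.5312, -0.1927, 0.0641]
orientation: [[-0.999, 0.041, -0.0], [0.041, 0.999, 0.0], [0.0, 0.0, -1.0]]
force: [-1.1, -0.7, 1.0]
opening: 0.0552
grasp_force: 0.0
```

```bash
python3 -m pendant '[[0,0,0,0,0,-0.02,0.3],[0,0,0,0,0,-0.06,0.3],[0,0,0,0,0,-0.08,0.3],[0,0,0,0,0,0,-1],[0,0,0,0,0,0,-1],[0,0,0,0,0,0,-1],[0,0,0,0,0,0,-1]]'; python3 - <<'E'
from h import *
s=robot.state();T=wT(s); im=robot.grab_frame("wrist");cv2.imwrite("pics/x8.png",im);h=cv2.cvtColor(im,cv2.COLOR_BGR2HSV)
R=np.array(s["orientation"]);p=np.array(s["eef_pos"]);p2=p.copy()
v=np.array([.531+.006,-.1926,np.radians(-2.19)])
print("pred sleeve front bottom/top, back top",proj("wrist",place(v,[[-.04,0,.0625],[-.04,0,.0985],[.04,0,.0985],[-.03,.018,.0805],[-.03,-.018,.0805],[.03,.018,.0805],[.03,-.018,.0805]]),T).round(1).tolist())
print("block front top",proj("wrist",place(v,[[-.035,.03,.072],[-.035,-.03,.072]]),T).round(1).tolist())
m=((h[...,1]>120)&(h[...,2]>60)&(h[...,0]<22)).astype(np.uint8)
for r in range(140,300,10):
    x=np.nonzero(m[r,270:375])[0]+270; print(r,x.min() if len(x) else None,x.max() if len(x) else None,len(x), end="; ")
print();print("col 310 R-B",(im[120:300:3,310,2].astype(int)-im[120:300:3,310,0]).tolist())
E
```

```text
time_s: 23.58
eef_pos: [0.5309, -0.1925, 0.1832]
orientation: [[-0.999, 0.041, -0.002], [0.041, 0.999, 0.001], [0.002, 0.001, -1.0]]
force: [0.4, 0.7, 0.9]
opening: -0.0
grasp_force: 0.0
pred sleeve front bottom/top, back top [[322.3, 162.5], [322.3, 169.6], [322.5, 257.0], [342.5, 176.9], [302.2, 177.0], [341.3, 238.6], [303.7, 238.6]]
block front top [[355.1, 169.5], [289.6, 169.7]]
140 None None 0; 150 320 325 6; 160 None None 0; 170 304 342 39; 180 304 341 38; 190 305 341 37; 200 305 341 37; 210 305 341 37; 220 305 341 37; 230 306 340 35; 240 306 340 35; 250 270 339 9; 260 270 374 27; 270 270 374 50; 280 270 374 46; 290 273 374 32; 
col 310 R-B [-2, -1, -2, -1, 0, -1, -1, 0, 1, 0, 1, 0, 1, -1, 9, 60, 78, 104, 107, 107, 105, 107, 107, 106, 103, 109, 107, 106, 108, 107, 107, 108, 106, 106, 108, 108, 107, 107, 107, 108, 108, 107, 72, 37, 24, 4, 2, 4, 4, 4, 4, 4, 3, 2, 2, -3, -2, -3, -3, -1]
```

```bash
python3 -m pendant '[[0,0,0,-0.008,0.001,0.03,-1],[0,0,0,0,0,0.04,-1],[0,0,0,0,0,0.035,-1],[0,0,0,0,0,0.01,-1],[0,0,0,0,0,0,-1],[0,0,0,0,0,0,-1]]'; python3 -m pendant '[[0,0,0,0,0,0.003,-1],[0,0,0,0,0,0,-1]]'|sed -n '2p;4p';python3 -m pendant '[[0,0,0,0,0,0.002,-1],[0,0,0,0,0,0,-1]]'|sed -n '2p;4p'
```

```text
time_s: 24.38
eef_pos: [0.5377, -0.1923, 0.0989]
orientation: [[-0.999, 0.041, 0.001], [0.041, 0.999, -0.0], [-0.001, -0.0, -1.0]]
force: [-0.2, -0.1, -0.3]
opening: -0.0002
grasp_force: 0.0
eef_pos: [0.5373, -0.1921, 0.096]
force: [-0.1, -0.1, -0.3]
eef_pos: [0.5372, -0.1921, 0.0942]
force: [-0.4, -0.5, -0.3]
```

```bash
python3 -m pendant '[[0,0,0,0,0,0.002,-1],[0,0,0,0,0,0,-1]]'|sed -n '2p;4p';python3 -m pendant '[[0,0,0,0,0,0.001,-1],[0,0,0,0,0,0,-1]]'|sed -n '2p;4p';python3 -m pendant '[[0,0,0,0,0,0.001,-1],[0,0,0,0,0,0,-1]]'|sed -n '2p;4p'
```

```text
eef_pos: [0.5372, -0.1921, 0.0926]
force: [-0.1, 0.2, 0.1]
eef_pos: [0.5372, -0.1921, 0.0919]
force: [0.3, 0.1, -0.6]
eef_pos: [0.5373, -0.1921, 0.0914]
force: [-0.3, -0.0, 2.0]
```

```bash
python3 -m pendant '[[0,0,0,0,0,0.0015,-1],[0,0,0,0,0,0,-1],[0,0,0,0,0,0,-1]]'|sed -n '2p;4p';python3 -m pendant '[[0,0,0,0,0,0.0015,-1],[0,0,0,0,0,0,-1],[0,0,0,0,0,0,-1]]'|sed -n '2p;4p'
```

```text
eef_pos: [0.5374, -0.1922, 0.0912]
force: [-3.9, 2.7, 14.2]
eef_pos: [0.5374, -0.1922, 0.0911]
force: [-7.3, 3.3, 25.8]
```

```bash
python3 -m pendant '[[0,0,0,0,0,-0.0014,-1],[0,0,0,0,0,0,-1],[0,0,0,0,0,0,-1]]'|sed -n '2p;4p';python3 -m pendant '[[0,0,0,0,0,0,-1],[0,0,0,0,0,0,-1],[0,0,0,0,0,0,-1],[0,0,0,0,0,0,-1]]'; python3 - <<'E'
from h import *
F=[]
for _ in range(5):
    im=robot.grab_frame("wrist"); F.append(robot.state()["force"])
print(np.round(F,1).tolist(),robot.state()["eef_pos"])
h=cv2.cvtColor(im,cv2.COLOR_BGR2HSV);m=((h[...,1]>120)&(h[...,2]>60)&(h[...,0]<22))
v=np.array([.537,-.1921,np.radians(-2.19)]);T=wT()
print(proj("wrist",place(v,[[-.04,0,.0625],[-.04,0,.0985],[-.03,.018,.0805],[-.03,-.018,.0805]]),T).round(1).tolist())
print([(r,(np.nonzero(m[r,270:375])[0]+270)[[0,-1]].tolist()) for r in range(130,240,10) if m[r,270:375].any()])
# drawer and bench things: compare top/side views before and after
for n,regs in dict(top=dict(clamp=(312,120,32,40),mallet=(375,120,95,40),bin=(442,190,56,60),jar=(168,238,38,32),wrench=(255,225,62,28)),).items():
    a=cv2.imread(f"pics/{n}0.png");b=robot.grab_frame(n);cv2.imwrite(f"pics/{n}2.png",b)
    for k,(x,y,w,hh) in regs.items():
        r=cv2.matchTemplate(b[y-8:y+hh+8,x-8:x+w+8],a[y:y+hh,x:x+w],cv2.TM_CCOEFF_NORMED);_,q,_,l=cv2.minMaxLoc(r);print(k,round(q,2),l[0]-8,l[1]-8)
E
```

```text
eef_pos: [0.5374, -0.1922, 0.0912]
force: [-4.4, 1.5, 15.0]
time_s: 27.25
eef_pos: [0.5374, -0.1922, 0.0912]
orientation: [[-0.999, 0.041, 0.001], [0.041, 0.999, -0.0], [-0.001, -0.0, -1.0]]
force: [-3.0, 2.9, 14.9]
opening: 0.0002
grasp_force: 7.3
[[-4.6, 2.7, 15.0], [-3.7, 2.3, 13.9], [-3.5, 1.3, 13.6], [-3.5, 2.2, 15.0], [-3.7, 1.6, 15.0]] [ 0.53738367 -0.19215423  0.09114943]
[[322.1, 176.1], [322.0, 191.1], [353.2, 199.6], [291.1, 199.7]]
[(150, [320, 324]), (160, [319, 325]), (180, [303, 342]), (190, [292, 352]), (200, [293, 352]), (210, [293, 351]), (220, [294, 351]), (230, [294, 351])]
clamp 0.99 0 0
mallet 0.99 0 0
bin 1.0 0 0
jar 0.85 0 0
wrench 0.07 -8 -8
```

```bash
python3 -c "
from cell import robot
print(robot.hand_in())"
```

```text
the job is handed in; nothing more can be done
None
```

I handed the job in with the upper drawer open at its stop and the bronze sleeve lying centred in the V, held down by the closed fingertips at about 15 N; the clamp, mallet, bin and jar checked as unmoved, but I could not confirm the wrench (its top-view match failed, probably because the arm hid it), and I did not recheck the drawer or the other two blanks after lifting the sleeve out.

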